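# Unlock the canister lid and hold it up

### The job

The lid of the blue soup canister is held down by a twist catch. Without lifting it yet, turn the lid anticlockwise by its black handle until its red pointer faces the green mark on the canister, then lift the lid straight up about 10 cm so that one can look inside. Finish while still holding it there in the gripper, level and steady over the canister, clear of everything else, and leave the other things on the table where they are.

Things in the scene. Friction and masses are not known exactly. Their poses are not given: they have to be found in the camera images.
- lid_grip (a point): Centre of the black bar handle of the round steel lid. Bar: 90 mm along this frame's x, 18 mm along y (grasp across y), 44 mm high, standing on the lid's flat top, which is 22 mm below this point. z is up, the turning axis. Lid: loose, 0.3 to 0.54 kg, balanced on its axis, disc 172 mm across, 5 mm thick, with an 8 mm deep plug below it (plug's underside 35 mm below this point).
- pointer (a point): Outer end of the red pointer stripe on the lid's top, 83 mm from its axis along the lid's +x. Just beyond it a red lug, and a dark one opposite, reach 101 mm from the axis. The lid starts seated, with the pointer 0.5 to 1.2 rad clockwise (seen from above) of the green mark; the nearer way, anticlockwise, brings it to the mark.
- mouth (a point): Centre of the canister's mouth at rim height, 130 mm above the table; x points horizontally to the green mark, z up. The blue canister is 176 mm across (160 inside), fixed to the table. With the lid seated, lid_grip is 27 mm above this point and on the same axis. Two dark steel catches round the rim, to 111 mm from the axis and 14 mm above the rim, hold down the lid's lugs.
- release_mark (a point): Outer end of the green tab that sticks out of the canister below its rim, 133 mm from the axis along the mouth's +x. The lid comes free only with its pointer within about 0.1 rad of this mark; a stop blocks turning it more than about 0.15 rad anticlockwise past it. Turning takes hardly any torque.
- pan: Bystander: open aluminium food pan, 162 x 176 mm, 100 mm high, loose, beside the canister (either side). Origin: centre of the underside.
- knife: Bystander: kitchen knife, 290 mm long, with a black handle, loose on the red board at the right. Origin: centre of the underside.
- squeeze: Bystander: yellow squeeze bottle with a red cap, 60 mm across, 170 mm high, loose at the far edge. Origin: centre of the underside.
- jar: Bystander: jar, 76 mm across, 100 mm high, loose at the far edge. Origin: centre of the underside.
- spoon: Bystander: steel spoon with a wooden handle, 260 mm long, lying at the far edge, loose. Origin: on its underside.
- bowl: Bystander: white bowl, 150 mm across, 60 mm high, loose, at the robot's right. Origin: centre of the underside.
There are look-alikes about, which are no part of the job. What is shaped like the part that bears lid_grip but purple or yellow is not meant.

How it is judged:
By the outcome, as a careful person would: the job done as asked, in the order asked, and still so for the second after the job is handed in, while the arm keeps its last pose, push and grip.
It also fails if it takes over 40 s, if anything falls off the work surface, if the arm or the gripper's body presses on something with over 40 N, if the wrist force passes 120 N, or if a joint passes its speed limit or range.

### The arm

A 7-joint arm with a two-finger parallel gripper is mounted at the origin on the work surface. World frame = base frame: x ahead of the robot, y to its left, z up, the work surface at z = 0. Lengths are in m, angles in rad, forces in N, time in s.
With the tool pointing down it reaches from about 0.425 to 0.875 m from the base axis. Payload 8.4 kg.
Tool frame: the origin (TCP) lies midway between the tips of the shut fingers; the grasp point (between the pads) lies 19 mm behind it; z points along the fingers, y is the direction in which the jaws open and shut (so a half turn about z gives the same grasp; the last joint's range is limited). The gripper opens to 85 mm and grips with 20 to 120 N. Pads are 22 mm wide; open, the fingers measure 114 mm over their backs; the gripper's body (76 mm by 85 mm) begins 54 mm behind the grasp point. The pads swing forward as they close: fully open they stand 13 mm farther back than shut.
Start: joints at [-1.221, 0.333, 0.04, 1.465, -0.013, 1.343, -0.059], TCP at [0.282, 0.586, 0.231] pointing down, gripper open.
Joint ranges: [-2.58, 2.58], [-0.38, 2.09], [-1.3, 1.39], [0.25, 2.4], [-1.5, 4.64], [0.08, 2.09], [-2.65, 2.65]. Speed limits (rad/s): [2.22, 2.22, 2.79, 2.79, 3.14, 3.14, 3.14].

### API

Orientations are given as [roll, pitch, yaw] about the fixed x, y, z axes, in that order (R = Rz(yaw) Ry(pitch) Rx(roll)).
In Python, from cell import state, capture, camera_params, job_done gives the robot as it stands.
- The arm moves only by the shell command python3 -m jog 'ROWS' [OPENING] [FORCE]. ROWS is JSON, a list of rows, each a list of 4 numbers: the shift along the tool's x, y, z in m, then the turn about the tool's z in degrees. A call has 1 to 8 rows; each row is the pose to reach, as a shift and turn from the pose commanded when the call began, along the tool's axes at that moment; what a row does not reach only later rows make up. A row lasts 1/8 s, in which the tool goes at most 62.5 mm and 10.7 degrees, less where a joint would pass 70% of its speed; a pose out of reach is approached as far as the arm can. A call with a gripper value outside its range is refused whole. OPENING is the closure, from -1 (fully open) to 1 (shut), so that 0 is half open, set as the call begins (- or left out, the last holds). The fingers move at their own pace and stop on an object; FORCE is the grip in N (left out, the last holds). Time passes only in rows, so rows that repeat a pose let the fingers close. It gives the time, the measured TCP pose, the force and the opening at its end, in the units of the state.
- state(): the state, without advancing time (a new reading comes with each control period).
- capture(name): name is "side" or "top"; returns the picture (384x512x3 uint8, red, green, blue); there is no depth.
- camera_params(name): a dict with "fov_y" (degrees; the focal length in pixels is half the picture's height over the tangent of half this angle, whatever the lens; pixels are square), "cx", "cy" (the principal point, pixels), "world_to_cam" (4x4, takes a point from world to camera coordinates). Camera axes: x right, y up, looking along -z (the intrinsics and any distortion apply to the point x, -y, -z); pixel columns grow to the right and rows downward; lengths in m; the calibration is good to about 2 mm. A picture is of the moment at which its call begins. camera_params takes no time and is no camera call.
- job_done(): hands the job in, once; it reports no verdict.
The state is a dict: "time_s": time; "joint_pos": joint angles; "dq": joint speeds; "tau": joint torques, N m; "tool_pos": TCP position; "eef_rot": TCP orientation; "force": force on the tool from outside, world axes, zero at the start; "wrist_torque": the same for the moment, N m; "width": finger opening in m.
Only numpy, scipy, OpenCV 4.12 (cv2) and the standard library are available. Lean on these libraries where they do the work, as an engineer would, in place of code of your own. Each camera call takes 0.05 s, during which the arm holds its last target. There are 200 camera calls.

## Working session

There is one attempt and no reset: what is moved stays moved. The work goes in short steps, Python scripts to look and compute and a shell command to move; the robot and the scene stay as the last step left them, time stands still between calls to the robot, and variables do not carry over. Pictures are saved under pics/ and viewed, about 8 in all and at most 12, crops included, and the job is handed in when it is done.

```bash
ls; mkdir -p pics
python3 - <<'E'
from cell import *
import cv2
for n in("side","top"):
    im=capture(n); cv2.imwrite(f"pics/{n}0.png",im[:,:,::-1]); print(n,camera_params(n))
s=state();print(s)
a=cv2.imread("pics/side0.png");b=cv2.imread("pics/top0.png")
E
```

```text
pics
side {'fov_y': 56.365243562900496, 'cx': 259.208973604566, 'cy': 187.55276646016029, 'world_to_cam': array([[ 0.75892899, -0.65099227,  0.01535726, -0.51277039],
       [ 0.34912037,  0.42668725,  0.83429788, -0.23095578],
       [-0.54967422, -0.62781132,  0.55109999, -1.16510235],
       [ 0.        ,  0.        ,  0.        ,  1.        ]])}
top {'fov_y': 48.609839303451785, 'cx': 250.85776662233866, 'cy': 196.93454628931997, 'world_to_cam': array([[ 0.00150364, -0.99985843, -0.0167591 , -0.13681275],
       [ 0.98402891, -0.00150375,  0.17800237, -0.54541969],
       [-0.17800238, -0.01675909,  0.98388733, -1.31755263],
       [ 0.        ,  0.        ,  0.        ,  1.        ]])}
{'time_s': 0.1, 'joint_pos': array([-1.22119918,  0.33382009,  0.03984356,  1.46618078, -0.01342062,
        1.34329331, -0.05849983]), 'dq': array([-4.06547147e-05, -2.36056693e-03, -9.41510944e-04, -4.44580152e-03,
       -1.91175379e-04, -6.12232418e-04,  2.20682039e-04]), 'tau': array([ 2.91461736e-03, -6.60011029e+01,  1.36925351e+00, -4.06481373e+01,
        1.69904408e-02,  8.83917091e-03, -3.26641532e-05]), 'tool_pos': array([0.28184469, 0.58526099, 0.23052381]), 'eef_rot': array([-3.14015805e+00,  6.54072291e-05,  2.69280360e+00]), 'force': array([-0.09186481,  0.39571712, -0.77687362]), 'wrist_torque': array([ 0.01288607,  0.02330824, -0.0033624 ]), 'width': 0.08522389971906756}
```

View pics/top0.png

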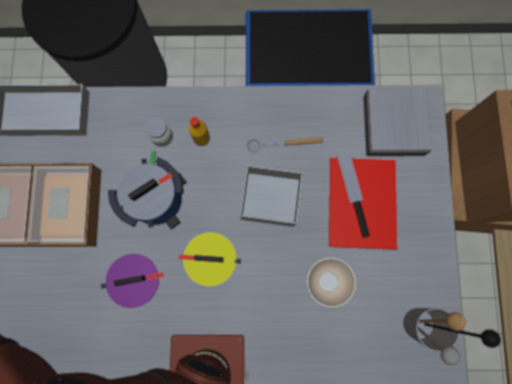

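View pics/side0.png

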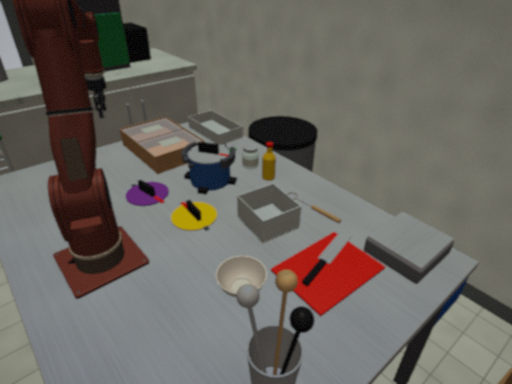

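Candidates are the lids at top-view pixels purple (132,280), yellow (210,259) and steel on the blue canister (147,190). Only the last is steel and sits on the canister, so it is the one meant. I'll confirm it in an enlarged crop.

```bash
cat > h.py <<'E'
import numpy as np
from cell import *
def ray(n,u,v):
    p=camera_params(n);f=192/np.tan(np.radians(p['fov_y']/2))
    W=np.array(p['world_to_cam']);R=W[:3,:3];t=W[:3,3]
    return -R.T@t, R.T@np.array([(u-p['cx'])/f,-(v-p['cy'])/f,-1])
def atz(n,u,v,z):
    o,d=ray(n,u,v);return o+d*(z-o[2])/d[2]
def proj(n,P):
    p=camera_params(n);f=192/np.tan(np.radians(p['fov_y']/2))
    c=np.array(p['world_to_cam'])@np.append(P,1);return p['cx']+f*c[0]/-c[2],p['cy']-f*c[1]/-c[2]
E
python3 - <<'E'
import cv2
from h import *
a=cv2.imread("pics/top0.png")[140:240,95:205]
b=cv2.imread("pics/side0.png")[130:200,170:250]
c=np.hstack([cv2.resize(a,None,fx=5,fy=5,interpolation=3),np.zeros((500,10,3),np.uint8)])
cv2.imwrite("pics/c0.png",c)
print(atz("top",147,190,.157),atz("side",208,150,.157), proj("top",[0,0,0]),proj("side",[0,0,0]))
E
```

```text
[0.54707269 0.17002141 0.157     ] [0.53258564 0.1600054  0.157     ] (np.float64(206.71231090318778), np.float64(372.9254574928006)) (np.float64(101.50107302131994), np.float64(258.5856340582932))
```

View pics/c0.png

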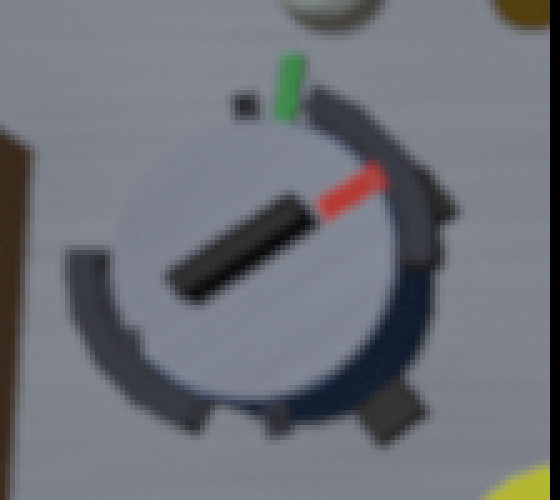

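The crop shows the steel lid with a black bar centred at crop (243,247), full-image (143.6,189.4). The red pointer tip is at (172,174.6) and the green tab end at (153.8,151). Purple and yellow lids are ruled out.

Run:
```python
from h import *
T=lambda x,y:(95+(x+.5)/5-.5,140+(y+.5)/5-.5)
g=atz("top",*T(243,247),.179);d=atz("top",*T(252,257),.135)
p=atz("top",*T(385,173),.135);r=atz("top",*T(293,55),.12)
e1=atz("top",*T(182,287),.179);e2=atz("top",*T(303,207),.179)
print(g,d,p,r,np.linalg.norm(p-d),np.linalg.norm((r-d)[:2]),np.linalg.norm(e1-e2))
A=lambda v:np.degrees(np.arctan2(v[1],v[0]))
print("bar",A(e2-e1),"ptr",A(p-d),A(p-g),"rel",A(r-d),A(r-g))
# side check
print(proj("side",[*g[:2],.179]),proj("side",[*d[:2],.179]))
s=state();print(s['tool_pos'],np.degrees(s['eef_rot']))
```

```text
[0.54570768 0.17542338 0.179     ] [0.5483637  0.18183302 0.135     ] [0.60029237 0.10295238 0.135     ] [0.67937223 0.16617334 0.12      ] 0.0944390930094127 0.13194113316308517 0.08357952447723317
bar -55.35269287677159 ptr -56.64230520646803 -53.01317861532576 rel -6.8163217133163405 -3.958749020141901
(np.float64(208.22836331333264), np.float64(142.9585127368763)) (np.float64(207.89549282793763), np.float64(142.23805076993537))
[0.28184469 0.58526099 0.23052381] [-1.79917803e+02  3.74755818e-03  1.54286281e+02]
```

```bash
python3 -m jog '[[-0.03,-0.02,-0.01,2],[-0.09,-0.055,-0.02,6],[-0.15,-0.09,-0.03,10],[-0.20,-0.12,-0.03,14],[-0.25,-0.15,-0.03,18],[-0.30,-0.18,-0.03,22],[-0.34,-0.206,-0.03,26],[-0.37,-0.224,-0.03,29]]' -1 60
python3 - <<'E'
from h import *
s=state();t=s['tool_pos'];y=s['eef_rot'][2];d=np.array([.547,.178])-t[:2]
print(t,np.degrees(s['eef_rot']),s['joint_pos'],"dx",d@[np.cos(y),np.sin(y)],"dy",d@[np.sin(y),-np.cos(y)])
E
```

```text
time_s: 1.1
tool_pos: [0.5192, 0.2208, 0.2612]
eef_rot: [-3.141, 0.0, 2.182]
force: [0.6, -0.3, 0.2]
width: 0.0854
[0.51917364 0.22082501 0.2612439 ] [-1.79987096e+02  9.07209568e-03  1.25045257e+02] [-0.79593258  0.14251769  0.35296666  1.64953182 -0.0500485   1.35867559
  0.17595149] dx -0.05103933095589437 dy -0.001809712351334019
```

```bash
python3 -m jog '[[-0.025,-0.001,0,0],[-0.045,-0.002,0.01,0],[-0.051,-0.002,0.025,0],[-0.051,-0.002,0.04,0],[-0.051,-0.002,0.05,0],[-0.051,-0.002,0.05,0]]'
python3 - <<'E'
from h import *
import cv2
s=state();print(s['tool_pos'])
o=[]
for n,(x0,y0) in (("top",(105,140)),("side",(165,100))):
    im=capture(n)[:,:,::-1];cv2.imwrite(f"pics/{n}1.png",im)
    o.append(cv2.resize(im[y0:y0+100,x0:x0+80],None,fx=5,fy=5,interpolation=3))
cv2.imwrite("pics/c1.png",np.hstack(o))
t=s['tool_pos'];y=s['eef_rot'][2]
for k in(-1,1):
  P=t+[np.sin(y)*.0425*k,-np.cos(y)*.0425*k,.013];print(proj("side",P),proj("top",P))
E
```

```text
time_s: 1.85
tool_pos: [0.5451, 0.1812, 0.2103]
eef_rot: [-3.14, -0.0, 2.188]
force: [-0.4, -0.8, -0.0]
width: 0.0855
[0.54511626 0.18119929 0.21025932]
(np.float64(202.74831653299532), np.float64(137.0308522141652)) (np.float64(145.10032991997468), np.float64(198.22316826190217))
(np.float64(210.31384162315263), np.float64(128.50169297159)) (np.float64(128.93412078319915), np.float64(174.15959001914737))
```

View pics/c1.png

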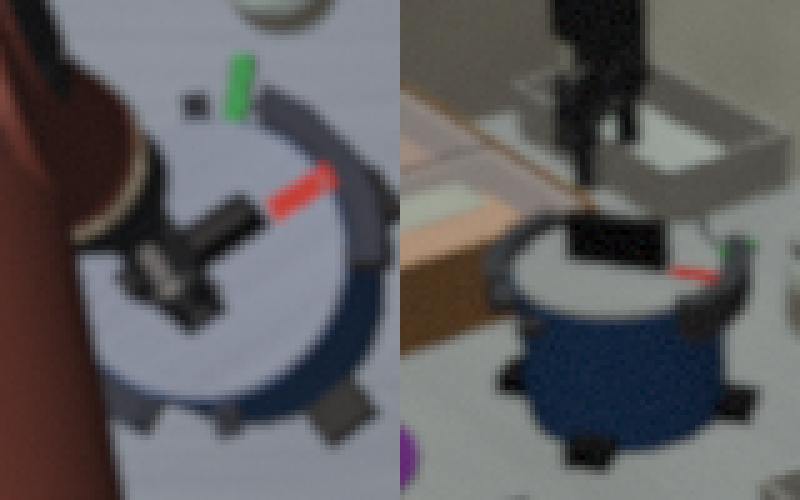

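The crop shows the open fingers straddling the black bar: side finger tips at (202,137) and (211,128), as projected, with the bar centre at (208,149). I'll descend and grip.

```bash
python3 -m jog '[[-0.002,0,0.012,0],[-0.004,0,0.025,0],[-0.004,0,0.038,0],[-0.004,0,0.05,0],[-0.004,0,0.06,0],[-0.004,0,0.065,0],[-0.004,0,0.065,0]]' && python3 -m jog '[[0,0,0,0],[0,0,0,0],[0,0,0,0],[0,0,0,0],[0,0,0,0],[0,0,0,0]]' 1 60; python3 -c "
from h import *
s=state();print(s['wrist_torque'],s['joint_pos'])"
```

```text
time_s: 2.82
tool_pos: [0.5482, 0.1772, 0.146]
eef_rot: [-3.141, -0.0, 2.187]
force: [0.3, -0.1, -0.4]
width: 0.0855
time_s: 3.58
tool_pos: [0.5487, 0.1775, 0.1468]
eef_rot: [3.141, 0.0, 2.187]
force: [0.3, 1.6, 5.1]
width: 0.0168
[ 0.29746866 -0.13696363 -0.00871294] [-0.71627228  0.25117761  0.3814256   1.77221439 -0.102389    1.1365567
  0.3133631 ]
```

```bash
python3 -m jog '[[0,0,0,-4],[0,0,0,-10],[0,0,0,-16],[0,0,0,-22],[0,0,0,-22]]'; python3 -m jog '[[0,0,0,-5],[0,0,0,-11],[0,0,0,-17],[0,0,0,-21],[0,0,0,-22],[0,0,0,-22]]'
python3 - <<'E'
from h import *
import cv2
s=state();print(s['tool_pos'],s['wrist_torque'])
o=[]
for n,(x0,y0) in (("top",(110,140)),("side",(175,110))):
    im=capture(n)[:,:,::-1];cv2.imwrite(f"pics/{n}2.png",im)
    o.append(cv2.resize(im[y0:y0+80,x0:x0+80],None,fx=5,fy=5,interpolation=3))
cv2.imwrite("pics/c2.png",np.hstack(o))
E
```

```text
time_s: 4.2
tool_pos: [0.549, 0.1787, 0.1468]
eef_rot: [3.139, 0.001, 2.573]
force: [3.5, 5.8, 2.0]
width: 0.0172
time_s: 4.95
tool_pos: [0.5493, 0.18, 0.1472]
eef_rot: [3.137, 0.002, 2.956]
force: [4.2, 9.2, 1.9]
width: 0.0172
[0.54930177 0.18004812 0.14715886] [ 1.90296447 -0.86806122 -0.52143402]
```

View pics/c2.png

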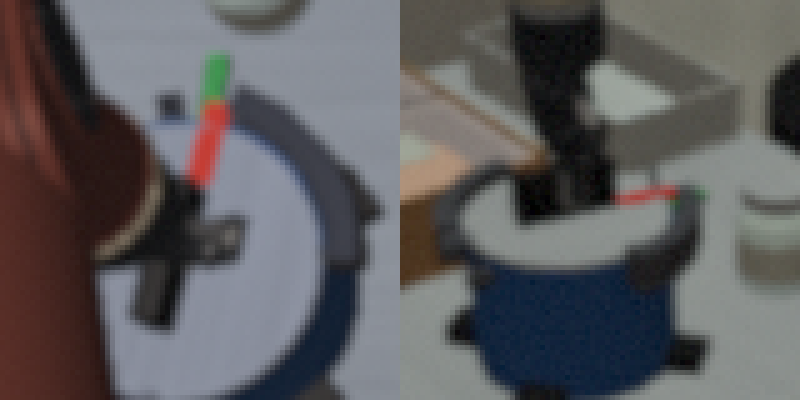

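The pointer (crop red from (200,185) to (216,108)) now nearly meets the green tab (end at (218,57)). I'll compute the residual angle.

Run:
```python
from h import *
T=lambda x,y:(110+(x+.5)/5-.5,140+(y+.5)/5-.5)
A=lambda v:np.degrees(np.arctan2(v[1],v[0]))
c=np.array([.5495,.1805])
p=atz("top",*T(216,108),.135);b=atz("top",*T(199,185),.135);p=p[:2];b=b[:2]
for z in(.11,.12,.128):
  r=atz("top",*T(218,57),z)[:2]; print(z,"rel",A(r-c),np.linalg.norm(r-c))
r2=[atz("top",*T(x,100),.12)[:2] for x in(203,228)];print("tab base",A(sum(r2)/2-c))
print("ptr",A(p-c),np.linalg.norm(p-c),"stripe",A(p-b),"tool",np.degrees(state()['eef_rot'][2])-180)
```

```text
0.11 rel -5.13413626350111 0.13206714088864252
0.12 rel -6.381889179002083 0.12938342584414764
0.128 rel -7.417590815479756 0.12728230080431124
tab base -7.8961070229829895
ptr -11.321056042805822 0.09360116854610677 stripe -9.76998555780131 tool -10.649392473689659
```

```bash
python3 -m jog '[[0,0.001,0,-2],[0,0.002,0,-4],[0,0.002,0,-4],[0,0.002,0,-4]]' - 80
python3 -m jog '[[0,0,-0.002,0],[0,0,-0.005,0],[0,0,-0.008,0],[0,0,-0.008,0]]'
python3 -c "
from h import *
s=state();print(s['wrist_torque'],s['joint_pos'])"
```

```text
time_s: 5.55
tool_pos: [0.5494, 0.1806, 0.1469]
eef_rot: [3.139, 0.002, 3.025]
force: [2.7, 4.8, 1.8]
width: 0.0172
time_s: 6.05
tool_pos: [0.5493, 0.1799, 0.1541]
eef_rot: [3.141, 0.001, 3.025]
force: [4.3, 3.1, -3.7]
width: 0.0167
[ 0.85187184 -1.02209149 -0.00217166] [-0.62751779  0.24169988  0.27286912  1.75697407 -0.07100855  1.15094483
  1.12067131]
```

The lid came free: load is about its own weight. I'll raise it to 10 cm.

```bash
python3 -m jog '[[0,0,-0.008,0],[0,0,-0.022,0],[0,0,-0.038,0],[0,0,-0.056,0],[0,0,-0.074,0],[0,0,-0.086,0],[0,0,-0.093,0],[0,0,-0.093,0]]';python3 -m jog '[[0,0,0,0],[0,0,0,0],[0,0,0,0],[0,0,0,0]]'
python3 - <<'E'
from h import *
import cv2
s=state();print(s['tool_pos'],s['wrist_torque'],s['dq'].round(4))
o=[]
for n,(x0,y0) in (("top",(80,120)),("side",(150,70))):
    im=capture(n)[:,:,::-1]
    o.append(cv2.resize(im[y0:y0+130,x0:x0+130],None,fx=3,fy=3,interpolation=3))
cv2.imwrite("pics/c3.png",np.hstack(o))
E
```

```text
time_s: 7.05
tool_pos: [0.5488, 0.1792, 0.2476]
eef_rot: [3.141, 0.0, 3.024]
force: [0.8, -0.6, -2.9]
width: 0.0172
time_s: 7.55
tool_pos: [0.5486, 0.1791, 0.2472]
eef_rot: [-3.141, -0.0, 3.024]
force: [-0.3, -0.1, -2.7]
width: 0.0168
[0.54864338 0.17912484 0.24715499] [ 0.04683412 -0.03390884  0.06546118] [ 0.0003 -0.0007  0.0016 -0.0012 -0.      0.0006  0.0016]
```

View pics/c3.png

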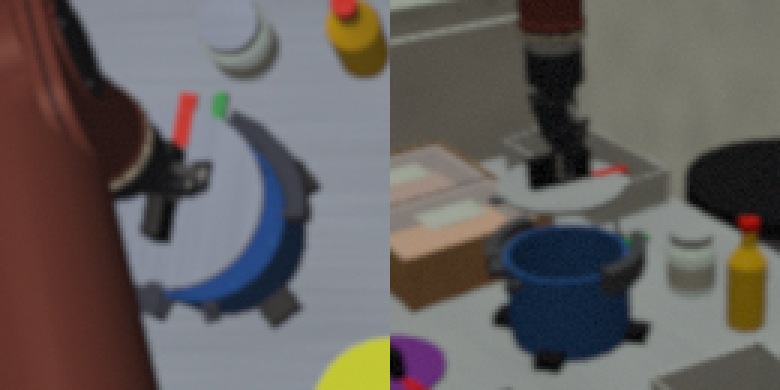

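The pictures show the lid held level over the open canister (side crop lid at (560,187), mouth at (565,252)). It is steady, and nothing near the canister has moved.

```bash
python3 -c "
from cell import job_done;print(job_done())"
```

```text
the job is handed in; nothing more can be done
None
```

The lid is off: I gripped the black bar of the steel lid and turned it anticlockwise about 48° in place until its pointer faced the green mark. I then lifted it straight up 100 mm and handed the job in with the lid still held, at 7.6 s on the robot clock.

- **Alignment:** after the last 4° of turning, the tool angle put the pointer at about -6.7°, against about -6.3° measured for the green mark. The lid came free with only its own weight on the tool, about 3 to 4 N.
- **Hold:** the tilt reads under 0.001 rad and joint speeds were near zero. The fingers were 16.8 mm apart on the 18 mm bar, as they were right after gripping, and the lid did not drop while holding.
- **Disagreement:** my first estimate of the lid's axis was about 2 to 3 mm off. That put up to about 10 N of side force on the tool while turning, and a 2 mm shift before the lift relieved most of it.
- **Other things:** the jar, squeeze bottle and purple lid looked undisturbed in the last picture. It was cropped around the canister, so I did not recheck the pan, knife, spoon and bowl, but the arm never went near the knife, spoon or bowl.

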